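# Set out the glass floats in reverse order

### The arm

A 6-joint arm with a two-finger parallel gripper is mounted at the origin on the work surface. World frame = base frame: x ahead of the robot, y to its left, z up, the work surface at z = 0. Lengths are in m, angles in rad, forces in N, time in s.
With the tool pointing down it reaches from about 0.3 to 0.95 m from the base axis. Payload 3.1 kg.
Tool frame: the origin (TCP) lies at the very end of the fingers, on their centre line; the grasp point (between the pads) lies 19 mm behind it; z points along the fingers, y is the direction in which the jaws open and shut (so a half turn about z gives the same grasp; the last joint's range is limited). The gripper opens to 85 mm and grips with 20 to 120 N. Pads are 22 mm wide; open, the fingers measure 114 mm over their backs; the gripper's body (76 mm by 85 mm) begins 54 mm behind the grasp point. The pads swing forward as they close: fully open they stand 13 mm farther back than shut.
Start: joints at [-1.415, 0.308, 1.634, -0, 1.2, -0.07], TCP at [0.14, -0.609, 0.231] pointing down, gripper open.
Joint ranges: [-3.06, 3.06], [-0.79, 1.96], [0.05, 2.63], [-1.19, 4.34], [0.05, 2.64], [-2.94, 2.94]. Speed limits (rad/s): [2.79, 2.79, 3.14, 3.14, 3.14, 3.14].

### API

Orientations are given as a unit quaternion [w, x, y, z].
In Python, from station import r gives the robot as it stands.
- The arm moves only by the shell command python3 -m pendant 'ROWS' [FORCE]. ROWS is JSON, a list that holds one entry, the list of rows, each a list of 7 numbers: the opening, from -1 (shut) to 1 (fully open), then the shift along the world's x, y, z in m, then the turn, a rotation vector about the world's x, y, z in rad. A call has 1 to 20 rows; each row shifts and turns the commanded pose from where the row before left it; what a row does not reach is not made up. A row lasts 1/10 s, in which the tool goes at most 50 mm and 8.59 degrees, less where a joint would pass 70% of its speed; a pose out of reach is approached as far as the arm can. A call is refused whole if a number of a shift passes 0.05 or a number of a turn 0.15, either way. A call with a gripper value outside its range is refused whole. The fingers move at their own pace and stop on an object; FORCE is the grip in N (left out, the last holds). Time passes only in rows, so rows that do not move let the fingers close. It gives the time, the measured TCP pose, the force and the opening at its end, in the units of the state.
- r.state(): the state, without advancing time (a new reading comes with each control period).
- r.capture(name): name is "side" or "top"; returns a dict with "img" (420x560x3 uint8, blue, green, red), "vfov" (degrees; the focal length in pixels is half the picture's height over the tangent of half this angle, whatever the lens; pixels are square), "cx", "cy" (the principal point, pixels), "dist_coeffs" ([k1, k2, p1, p2, k3] as OpenCV has them; the pictures are not rectified), "R" (3x3) and "t" (3): a world point X has camera coordinates R X + t. Camera axes: x right, y down, z forward; pixel columns grow to the right and rows downward; lengths in m; the calibration is good to about 2 mm. A picture is of the moment at which its call begins. There is no depth.
- r.sign_off(): hands the job in, once; it reports no verdict.
Trained networks look in a picture, given as the dict that the camera call returned (one of the last four; its "shot" number tells which), for a name from the list of things; names that differ only in an ending like _2 or _b are one class to them, and where a whole thing is asked for, a point or a joint stands for the part that bears it (a point fixed in the world has none). Each returns a list of dicts, best first, with "p" (0 to 1); they miss things now and then, are a little off and sometimes report something else, mostly with a low value. They report only what shows in the picture. A call takes as long as a camera call.
- r.trace(target, picture): "pixels" (420x560 bool, what is visible of it) and "rect" ([left, top, right, bottom] in pixels, round what is visible of it).
- r.pinpoint(target, picture): "at" ([column, row] in pixels: a listed point, or the origin of a listed thing).
The state is a dict: "time": time; "joint_pos": joint angles; "qvel": joint speeds; "effort": joint torques, N m; "position": TCP position; "tool_rot": TCP orientation; "force": force on the tool from outside, world axes, zero at the start; "torque": the same for the moment, N m; "gripper_width": finger opening in m.
Only numpy, scipy, OpenCV 4.12 (cv2) and the standard library are available. Lean on these libraries where they do the work, as an engineer would, in place of code of your own. Each camera call takes 0.05 s, during which the arm holds its last target. There are 200 camera calls.

### The job

Move the four glass floats from the crate to the display rack so that their row is reversed: the float farthest from the orange bobber goes in the seat next to the rack's yellow block, the next farthest in the seat after that, and so on, until the float nearest the bobber sits in the seat farthest from the block. They are glass, so set each one down gently in its seat; do not drop them.

Things in the scene. Friction and masses are not known exactly. Their poses are not given: they have to be found in the camera images.
- float_green_center (a point): Centre of the bottle-green glass float: a ball 58 mm in diameter, 50 to 100 g, loose. At the start it rests in one of the four collars in the crate, its centre 74 mm above the shelf and 24 mm above the collar's rim. It can be gripped at its centre height from above, fingers across the row.
- float_blue_center (a point): Centre of the cobalt-blue glass float: a ball 58 mm in diameter, 50 to 100 g, loose. At the start it rests in one of the four collars in the crate, its centre 74 mm above the shelf and 24 mm above the collar's rim. It can be gripped at its centre height from above, fingers across the row.
- float_red_center (a point): Centre of the ruby-red glass float: a ball 58 mm in diameter, 50 to 100 g, loose. At the start it rests in one of the four collars in the crate, its centre 74 mm above the shelf and 24 mm above the collar's rim. It can be gripped at its centre height from above, fingers across the row.
- float_white_center (a point): Centre of the milk-white glass float: a ball 58 mm in diameter, 50 to 100 g, loose. At the start it rests in one of the four collars in the crate, its centre 74 mm above the shelf and 24 mm above the collar's rim. It can be gripped at its centre height from above, fingers across the row.
- collar_green: Fixed grey collar (square tube 42 mm wide outside, 32 mm inside) on a cork-brown square pad 76 x 74 mm, standing in the crate; the green float rests on it at the start. Origin: centre of the pad's underside, 6 mm above the shelf; the rim is 44 mm higher. The four collars stand in one straight row, 80 mm apart, in an open pale wooden crate 110 mm wide, 460 mm long along the row (the collar's y axis), walls 36 mm high. The crate is fixed.
- collar_blue: Fixed grey collar (square tube 42 mm wide outside, 32 mm inside) on a grey square pad 76 x 74 mm, standing in the crate; the blue float rests on it at the start. Origin: centre of the pad's underside, 6 mm above the shelf; the rim is 44 mm higher. The four collars stand in one straight row, 80 mm apart, in an open pale wooden crate 110 mm wide, 460 mm long along the row (the collar's y axis), walls 36 mm high. The crate is fixed.
- collar_red: Fixed grey collar (square tube 42 mm wide outside, 32 mm inside) on a blue-painted square pad 76 x 74 mm, standing in the crate; the red float rests on it at the start. Origin: centre of the pad's underside, 6 mm above the shelf; the rim is 44 mm higher. The four collars stand in one straight row, 80 mm apart, in an open pale wooden crate 110 mm wide, 460 mm long along the row (the collar's y axis), walls 36 mm high. The crate is fixed.
- collar_white: Fixed grey collar (square tube 42 mm wide outside, 32 mm inside) on a black square pad 76 x 74 mm, standing in the crate; the white float rests on it at the start. Origin: centre of the pad's underside, 6 mm above the shelf; the rim is 44 mm higher. The four collars stand in one straight row, 80 mm apart, in an open pale wooden crate 110 mm wide, 460 mm long along the row (the collar's y axis), walls 36 mm high. The crate is fixed.
- bobber: Small orange fishing bobber, 32 mm ball on a short fixed stick, standing in line with the row at one end of the crate, 80 mm from the nearest collar; either end may have it. Its top is 91 mm above the shelf. Origin: foot of the stick, 6 mm above the shelf. At the crate's other end stands a fixed black plastic reel, 42 mm wide, top 57 mm above the shelf.
- rack: Display rack, fixed: dark wooden bar 50 mm wide (its x axis) and 320 mm long (its y axis), flat top 50 mm above the shelf, with four square holes 32 mm wide as seats, at y = -120, -40, +40, +120 mm, x = 0. A yellow block (50 x 40 mm, 56 mm high) closes its +y end, centred at y = +180 mm. Origin: centre, at shelf height; z up. A float seated in a hole has its centre 74 mm above the shelf; let go just above it within about 10 mm of the hole's middle, it settles in.

How it is judged:
By the outcome, as a careful person would: the job done as asked, in the order asked, and still so for the second after the job is handed in, with the robot touching nothing.
It also fails if it takes over 86 s, if anything falls off the work surface, if the arm or the gripper's body presses on something with over 40 N, if the wrist force passes 120 N, or if a joint passes its speed limit or range.

## Working session

There is one attempt and no reset: what is moved stays moved. The work goes in short steps, Python scripts to look and compute and a shell command to move; the robot and the scene stay as the last step left them, time stands still between calls to the robot, and variables do not carry over. Pictures are saved under pics/ and viewed, about 12 in all and at most 16, crops included, and the job is handed in when it is done.

```bash
mkdir -p pics; cat > h.py <<'E'
import numpy as np, cv2
from station import r
def K(c):
    f=210/np.tan(np.radians(c["vfov"])/2); return np.array([[f,0,c["cx"]],[0,f,c["cy"]],[0,0,1.]])
def ray(c,p):
    u=cv2.undistortPoints(np.array([[p]],float),K(c),np.array(c["dist_coeffs"],float))[0,0]
    R=np.array(c["R"]);t=np.array(c["t"]).ravel()
    return -R.T@t, R.T@np.array([u[0],u[1],1])
def atz(c,p,z):
    o,d=ray(c,p); return o+d*(z-o[2])/d[2]
def proj(c,X):
    R=np.array(c["R"]);t=np.array(c["t"],float)
    return cv2.projectPoints(np.array(X,float).reshape(-1,1,3),cv2.Rodrigues(R)[0],t,K(c),np.array(c["dist_coeffs"],float))[0][:,0]
E
python3 - <<'E'
from h import *
print(r.state())
Z={'float_green_center':.074,'float_blue_center':.074,'float_red_center':.074,'float_white_center':.074,'collar_green':.006,'collar_blue':.006,'collar_red':.006,'collar_white':.006,'bobber':.006,'rack':0}
for n in("top","side"):
    c=r.capture(n); cv2.imwrite(f"pics/{n}0.png",c["img"])
    print(n,-np.array(c["R"]).T@np.array(c["t"]).ravel())
    for k,z in Z.items():
        for d in r.pinpoint(k,c)[:2]:
            print(k,round(d["p"],2),np.round(d["at"]),np.round(atz(c,d["at"],z),3))
E
```

```text
{'time': 0.0, 'joint_pos': array([-1.41473032e+00,  3.09018688e-01,  1.63517973e+00,  2.62286646e-05,
        1.19969564e+00, -6.97002444e-02]), 'qvel': array([-0.00016262,  0.00055227,  0.00024989,  0.00177821,  0.0006524 ,
       -0.0001764 ]), 'effort': array([ 2.34389598e-03, -4.15244865e+01, -2.76661652e+01,  5.55400982e-05,
        1.01752384e-02, -1.41678882e-05]), 'position': array([ 0.13976187, -0.60833515,  0.2300418 ]), 'tool_rot': array([-1.15015773e-03,  9.93635342e-01,  1.12638728e-01, -3.74704799e-05]), 'force': array([ 0.37652628, -0.7717158 , -0.21146925]), 'torque': array([-0.03018796, -0.0176059 , -0.01674327]), 'gripper_width': 0.08567162818562932}
top [ 0.43403129 -0.05840162  0.95778976]
float_green_center 0.64 [232. 142.] [0.641 0.026 0.074]
float_blue_center 0.73 [146. 131.] [0.661 0.183 0.074]
float_blue_center 0.36 [196. 144.] [0.637 0.09  0.074]
float_red_center 0.81 [275. 148.] [ 0.631 -0.053  0.074]
float_white_center 0.6 [186. 134.] [0.655 0.109 0.074]
collar_green 0.86 [237. 151.] [0.641 0.022 0.006]
collar_blue 0.56 [158. 139.] [0.663 0.178 0.006]
collar_red 0.85 [274. 153.] [ 0.636 -0.05   0.006]
collar_white 0.82 [192. 143.] [0.655 0.109 0.006]
bobber 0.71 [116. 133.] [0.674 0.264 0.006]
rack 0.59 [232. 241.] [0.465 0.027 0.   ]
side [0.53976031 0.47791584 0.46028022]
float_green_center 0.55 [215. 243.] [0.645 0.026 0.074]
float_green_center 0.44 [180. 332.] [0.662 0.185 0.074]
float_blue_center 0.73 [182. 332.] [0.659 0.185 0.074]
float_red_center 0.6 [207. 318.] [0.634 0.164 0.074]
float_red_center 0.58 [227. 209.] [ 0.637 -0.058  0.074]
float_white_center 0.95 [202. 280.] [0.652 0.1   0.074]
collar_green 0.93 [219. 272.] [0.646 0.018 0.006]
collar_blue 0.67 [190. 364.] [0.661 0.182 0.006]
collar_red 0.98 [231. 241.] [ 0.636 -0.059  0.006]
collar_white 0.59 [209. 316.] [0.649 0.106 0.006]
rack 0.58 [338. 282.] [0.459 0.027 0.   ]
rack 0.57 [232. 243.] [ 0.635 -0.061 -0.   ]
```

View pics/top0.png

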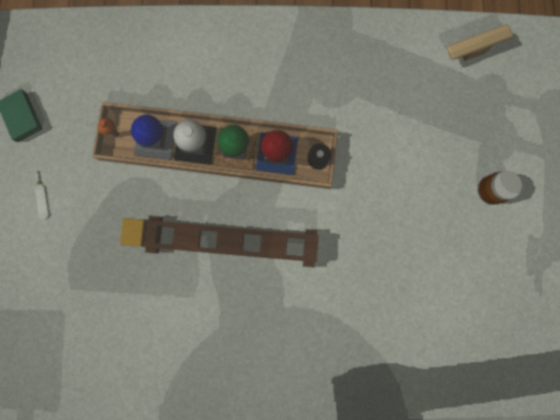

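View pics/side0.png

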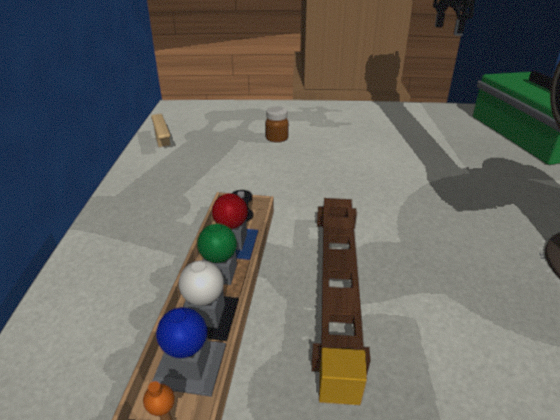

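The top view shows, left to right (+y to −y), the bobber at (107,126), then blue (147,131), white (189,136), green (233,141), red (276,147) and the reel. The rack's holes are at about (167,236), (209,239), (252,243) and (296,247), with the yellow block at (132,232), its +y end. The side view agrees. So red goes next to the block, then green, white and blue.

```bash
cat > m.py <<'E'
from h import *
c=r.capture("top"); s=r.capture("side")
from scipy.optimize import least_squares
P={}
for k in("red","green","white","blue"):
    out=[]
    for cam in(c,s):
        t=r.trace(f"float_{k}_center",cam)
        if not t: out.append(None);continue
        ct=np.argwhere(t[0]["pixels"])[:,::-1].mean(0); out.append(atz(cam,ct,.074)); 
    print(k,[None if o is None else np.round(o[:2],4) for o in out])
# holes: blob centroids near rough pixel in top; corners of the hole rim at z=.05
g=cv2.cvtColor(c["img"],cv2.COLOR_BGR2HSV)
print("hole sat patch",g[225:260:4,240:266:3,1])
big=cv2.resize(c["img"][205:275,110:330],None,fx=3.6,fy=3.6,interpolation=cv2.INTER_CUBIC); cv2.imwrite("pics/rack.png",big)
for n,cam in(("top",c),("side",s)):
    t=r.trace("rack",cam)
    if t:
        px=np.argwhere(t[0]["pixels"])[:,::-1]
        X=np.array([atz(cam,p,.05)[:2] for p in px[::3].astype(float)])
        print(n,t[0]["p"],t[0]["rect"],cv2.minAreaRect((X*1000).astype(np.float32)))
for p in((167,236),(209,239),(252,243),(296,247),(132,232)): print(p,atz(c,p,.05)[:2])
for p in((342,213),(340,244),(341,282),(342,327)): print(p,atz(s,p,.05)[:2])
E
python3 m.py
```

```text
red [array([ 0.6365, -0.0551]), array([ 0.6331, -0.0549])]
green [array([0.645 , 0.0243]), array([0.6431, 0.0273])]
white [array([0.654 , 0.1035]), array([0.6519, 0.1056])]
blue [array([0.663 , 0.1833]), array([0.6604, 0.1866])]
hole sat patch [[19 18 19 21 21 20 22 22 20]
 [78 72 68 58 50 48 34 30 27]
 [88 63 46 56 63 62 78 73 88]
 [85 47 16 19 19 16 22 49 89]
 [80 35 16 22 22 19 23 59 95]
 [81 23 16 21 18 19 19 65 91]
 [81 26 26 19 19 15 22 79 91]
 [84 94 89 85 87 84 77 86 93]
 [20 24 21 24 22 28 33 38 41]]
top 0.84 [120.6, 213.6, 317.8, 269.1] ((465.0383605957031, 48.60650634765625), (360.6711120605469, 68.12747955322266), 86.06492614746094)
side 0.86 [311.6, 201.7, 372.1, 404.5] ((465.58489990234375, 63.08711242675781), (386.7440490722656, 67.7755126953125), 85.48998260498047)
(167, 236) [0.47082484 0.14207985]
(209, 239) [0.46676606 0.06480033]
(252, 243) [ 0.46084563 -0.01357516]
(296, 247) [ 0.45485376 -0.09334199]
(132, 232) [0.47690731 0.20746365]
(342, 213) [ 0.44717536 -0.08477394]
(340, 244) [ 0.45834993 -0.00367299]
(341, 282) [0.4645767  0.07725256]
(342, 327) [0.47056966 0.15448837]
```

View pics/rack.png

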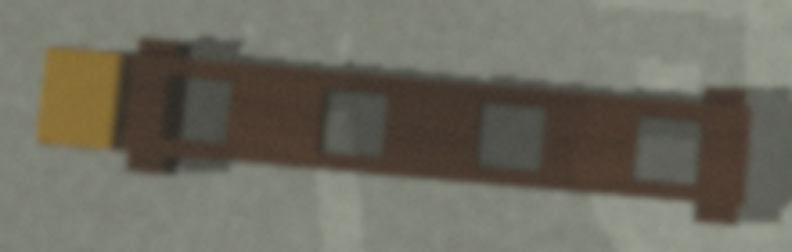

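Sightings agree to about 3 mm. The rack's row is at 4° with its centre at (0.463, 0.026), so the seats from the block are (0.472,0.146), (0.466,0.066), (0.4605,−0.014) and (0.455,−0.094). Next I go above red with the jaws across the row.

```bash
python3 -m pendant '[[[1,0.0275,0.0307,-0.003,0,0,0.07],[1,0.0275,0.0307,-0.003,0,0,0.07],[1,0.0275,0.0307,-0.003,0,0,0.07],[1,0.0275,0.0307,-0.003,0,0,0.07],[1,0.0275,0.0307,-0.003,0,0,0.07],[1,0.0275,0.0307,-0.003,0,0,0.07],[1,0.0275,0.0307,-0.003,0,0,0.07],[1,0.0275,0.0307,-0.003,0,0,0.07],[1,0.0275,0.0307,-0.003,0,0,0.07],[1,0.0275,0.0307,-0.003,0,0,0.07],[1,0.0275,0.0307,-0.003,0,0,0.07],[1,0.0275,0.0307,-0.003,0,0,0.07],[1,0.0275,0.0307,-0.003,0,0,0.07],[1,0.0275,0.0307,-0.003,0,0,0.07],[1,0.0275,0.0307,-0.003,0,0,0.07],[1,0.0275,0.0307,-0.003,0,0,0.07],[1,0.0275,0.0307,-0.003,0,0,0.07],[1,0.0275,0.0307,-0.003,0,0,0.07],[1,0,0,0,0,0,0]]]' 30; python3 -c "
from h import *
s=r.state();print(s['time'],s['position'],s['tool_rot'],s['joint_pos'],s['force'])"
```

```text
time: 3.6
position: [0.6377, -0.0525, 0.177]
tool_rot: [0.0, 0.735, 0.678, 0.001]
force: [0.5, -0.3, -0.4]
gripper_width: 0.0854
3.6 [ 0.63774729 -0.05250451  0.17702173] [2.19583837e-04 7.34734727e-01 6.78353101e-01 1.37982302e-03] [-0.15110942  0.38746924  1.64273146  0.00210159  1.10932704 -0.07228636] [ 0.52595578 -0.28786078 -0.36953835]
```

```bash
python3 -m pendant '[[[1,-0.003,-0.0025,-0.015,0,0,0],[1,0,0,-0.02,0,0,0],[1,0,0,-0.02,0,0,0],[1,0,0,-0.02,0,0,0],[1,0,0,-0.02,0,0,0],[1,0,0,-0.02,0,0,0],[1,0,0,-0.013,0,0,0],[1,0,0,0,0,0,0],[1,0,0,0,0,0,0]]]' 30; python3 - <<'E'
from h import *
c=r.capture("side"); x,y=[int(v) for v in proj(c,[.635,-.055,.09])[0]]
cv2.imwrite("pics/g1.png",cv2.resize(c["img"][max(0,y-90):y+60,x-100:x+100],None,fx=3,fy=3,interpolation=cv2.INTER_CUBIC))
E
```

```text
time: 4.5
position: [0.6314, -0.0598, 0.0491]
tool_rot: [-0.0, 0.737, 0.676, -0.0]
force: [1.4, -0.2, 1.1]
gripper_width: 0.0854
```

View pics/g1.png

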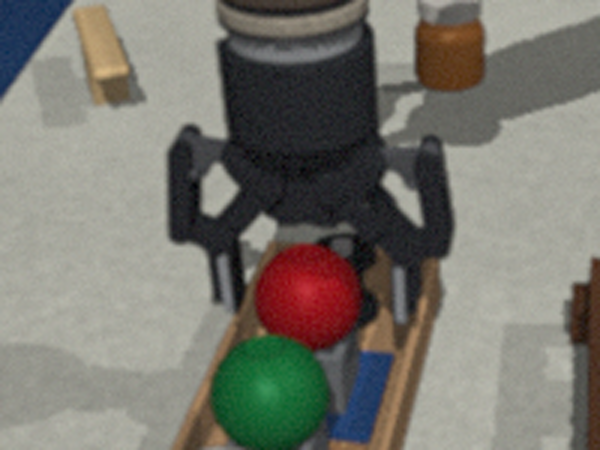

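The jaws straddle red, one finger either side, and green is clear. I correct by about 4 mm, then close and lift.

```bash
python3 -m pendant '[[[1,0.0035,0.0045,-0.001,0,0,0],[1,0,0,0,0,0,0],[0.2,0,0,0,0,0,0],[-0.4,0,0,0,0,0,0],[-1,0,0,0,0,0,0],[-1,0,0,0,0,0,0],[-1,0,0,0,0,0,0],[-1,0,0,0,0,0,0]]]' 30; python3 -m pendant '[[[-1,0,0,0.005,0,0,0],[-1,0,0,0.01,0,0,0],[-1,0,0,0.02,0,0,0],[-1,0,0,0.025,0,0,0],[-1,0,0,0.02,0,0,0],[-1,0,0,0.01,0,0,0],[-1,0,0,0,0,0,0],[-1,0,0,0,0,0,0]]]'
```

```text
time: 5.35
position: [0.6357, -0.0545, 0.0488]
tool_rot: [0.0, 0.737, 0.676, 0.0]
force: [-1.3, 0.5, 3.6]
gripper_width: 0.0565
time: 6.15
position: [0.6348, -0.0545, 0.1377]
tool_rot: [-0.0, 0.737, 0.676, -0.0]
force: [-1.0, 0.0, -1.3]
gripper_width: 0.0568
```

```bash
python3 -m pendant '[[[-1,-0.009,0.011,0,0,0,0],[-1,-0.016,0.02,0,0,0,0],[-1,-0.019,0.0235,0,0,0,0],[-1,-0.019,0.0235,0,0,0,0],[-1,-0.019,0.0235,0,0,0,0],[-1,-0.019,0.0235,0,0,0,0],[-1,-0.019,0.0235,0,0,0,0],[-1,-0.019,0.0235,0,0,0,0],[-1,-0.015,0.0185,0,0,0,0],[-1,-0.009,0.01,0,0,0,0],[-1,0,0,0,0,0,0],[-1,0,0,0,0,0,0],[-1,0,0,0,0,0,0]]]'; cat > chk.py <<'E'
import sys; from h import *
k=sys.argv[1]; p=r.state()["position"]; print(np.round(p,4))
from scipy.optimize import least_squares
obs=[]
for n in("top","side"):
    c=r.capture(n); t=r.trace(f"float_{k}_center",c)
    for d in t[:1]:
        b=d["rect"]; ct=np.argwhere(d["pixels"])[:,::-1].mean(0); obs.append((c,ct)); print(n,round(d["p"],2),np.round(b),np.round(ct,1))
    cv2.imwrite(f"pics/{k}_{n}.png",c["img"])
f=least_squares(lambda X:np.concatenate([proj(c,X)[0]-u for c,u in obs]),p+[0,0,.02]); print(np.round(f.x,4),np.round(f.fun,1))
E
python3 chk.py red
python3 - <<'E'
import cv2
a=cv2.imread('pics/red_side.png')[120:420,220:480];cv2.imwrite('pics/red_c.png',cv2.resize(a,None,fx=2,fy=2))
E
```

```text
time: 7.45
position: [0.4732, 0.1454, 0.1383]
tool_rot: [0.0, 0.737, 0.676, 0.0]
force: [0.8, -0.1, 0.1]
gripper_width: 0.0568
[0.4732 0.1454 0.1383]
top 0.54 [153. 216. 169. 246.] [161.  232.7]
side 0.87 [324. 228. 378. 280.] [350.4 254.4]
[0.4692 0.1308 0.1494] [-0.4  1.7 -1.2 -0.2]
```

View pics/red_c.png

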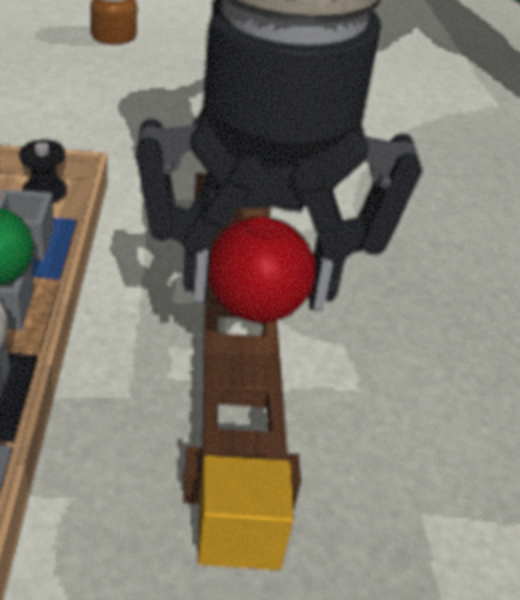

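Red is held in the jaws at (350,254), over the seat row. The first seat is visible as free just before the yellow block. The top view is blocked by the arm, so I take the ball's height from the side ray.

```bash
cat > hs.py <<'E'
import sys; from h import *
c=r.capture("side"); p=r.state()["position"]; t=r.trace(f"float_{sys.argv[1]}_center",c)[0]; b=t["rect"]
u=[(b[0]+b[2])/2,(b[1]+b[3])/2]; o,d=ray(c,u); X=o+d*(p[1]-o[1])/d[1]
print("tcp",np.round(p,4),"ball in plane y=tcp",np.round(X,4),"width px",b[2]-b[0],"expected",K(c)[0,0]*.058/np.linalg.norm(X-o))
E
python3 hs.py red
```

```text
tcp [0.4729 0.1454 0.1383] ball in plane y=tcp [0.4708 0.1454 0.1605] width px 53.5 expected 52.44779630787643
```

Ball is 22–25 mm above the TCP, so the seated TCP is z≈0.049. I lower slowly.

```bash
python3 -m pendant '[[[-1,-0.001,0.0005,-0.01,0,0,0],[-1,0,0,-0.018,0,0,0],[-1,0,0,-0.02,0,0,0],[-1,0,0,-0.015,0,0,0],[-1,0,0,-0.01,0,0,0],[-1,0,0,-0.005,0,0,0],[-1,0,0,-0.003,0,0,0],[-1,0,0,-0.003,0,0,0],[-1,0,0,-0.002,0,0,0],[-1,0,0,0,0,0,0],[-1,0,0,0,0,0,0]]]'; python3 -m pendant '[[[-1,0,0,-0.001,0,0,0],[-1,0,0,0,0,0,0]]]'; python3 hs.py red
```

```text
time: 8.85
position: [0.4717, 0.1465, 0.0526]
tool_rot: [0.0, 0.737, 0.676, 0.0]
force: [0.4, 0.1, -0.8]
gripper_width: 0.0568
time: 9.05
position: [0.4715, 0.1465, 0.0514]
tool_rot: [0.0, 0.737, 0.676, 0.0]
force: [-0.5, 0.5, 0.3]
gripper_width: 0.0566
tcp [0.4715 0.1465 0.0514] ball in plane y=tcp [0.47   0.1465 0.0727] width px 49.0 expected 46.15106174270954
```

```bash
python3 -m pendant '[[[-1,0,0,-0.001,0,0,0],[-1,0,0,0,0,0,0],[-1,0,0,-0.001,0,0,0],[-1,0,0,0,0,0,0],[-1,0,0,0,0,0,0]]]'
```

```text
time: 9.65
position: [0.4716, 0.1466, 0.0496]
tool_rot: [0.0, 0.737, 0.676, 0.0]
force: [-0.4, 1.7, 4.3]
gripper_width: 0.0569
```

Contact (4 N). I release, rise and go over green.

```bash
python3 -m pendant '[[[-0.2,0,0,0,0,0,0],[0.3,0,0,0,0,0,0],[0.6,0,0,0,0,0,0],[1,0,0,0,0,0,0],[1,0,0,0,0,0,0],[1,0,0,0,0,0,0],[1,0,0,0.015,0,0,0],[1,0,0,0.03,0,0,0],[1,0,0,0.04,0,0,0],[1,0,0,0.025,0,0,0]]]'; python3 -m pendant '[[[1,0.012,-0.008,0,0,0,0],[1,0.025,-0.017,0,0,0,0],[1,0.0295,-0.0215,0,0,0,0],[1,0.0295,-0.0215,0,0,0,0],[1,0.0295,-0.0215,0,0,0,0],[1,0.025,-0.018,0,0,0,0],[1,0.014,-0.009,0,0,0,0],[1,0.008,-0.0045,0,0,0,0],[1,0,0,0,0,0,0],[1,0,0,0,0,0,0]]]'; python3 - <<'E'
from h import *
for n in("side","top"):
    c=r.capture(n)
    for k,z in(("red",.074),("green",.074)):
        for t in r.trace(f"float_{k}_center",c)[:1]:
            b=t["rect"]; print(n,k,round(t["p"],2),np.round(b),np.round(atz(c,[(b[0]+b[2])/2,(b[1]+b[3])/2],z),4))
    cv2.imwrite(f"pics/g2_{n}.png",c["img"])
E
```

```text
time: 10.65
position: [0.4725, 0.1466, 0.1617]
tool_rot: [0.001, 0.737, 0.676, 0.001]
force: [1.2, 0.1, -0.2]
gripper_width: 0.0855
time: 11.65
position: [0.6428, 0.0257, 0.1582]
tool_rot: [-0.001, 0.737, 0.676, -0.001]
force: [0.2, -1.0, 0.5]
gripper_width: 0.0852
side green 0.6 [200. 225. 238. 264.] [0.6388 0.0298 0.074 ]
top green 0.59 [244. 137. 250. 148.] [ 0.6404 -0.0022  0.074 ]
```

View pics/g2_side.png

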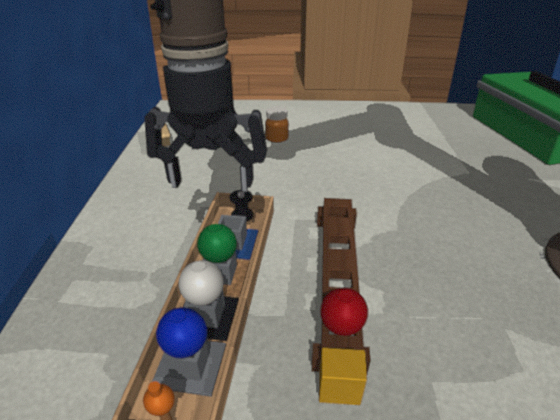

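Red is seated at (345,312) beside the block, the others untouched. Next is green.

```bash
python3 -m pendant '[[[1,0.001,0,-0.015,0,0,0],[1,0,0,-0.025,0,0,0],[1,0,0,-0.03,0,0,0],[1,0,0,-0.025,0,0,0],[1,0,0,-0.015,0,0,0],[1,0,0,0,0,0,0],[0.2,0,0,0,0,0,0],[-0.4,0,0,0,0,0,0],[-1,0,0,0,0,0,0],[-1,0,0,0,0,0,0],[-1,0,0,0,0,0,0],[-1,0,0,0,0,0,0]]]' 30; python3 -m pendant '[[[-1,0,0,0.005,0,0,0],[-1,0,0,0.01,0,0,0],[-1,0,0,0.02,0,0,0],[-1,0,0,0.025,0,0,0],[-1,0,0,0.02,0,0,0],[-1,0,0,0.01,0,0,0],[-1,0,0,0,0,0,0],[-1,0,0,0,0,0,0]]]'; python3 hs.py green
```

```text
time: 13.15
position: [0.6448, 0.0256, 0.0513]
tool_rot: [-0.0, 0.736, 0.676, -0.0]
force: [-3.6, -0.3, 6.7]
gripper_width: 0.0568
time: 13.95
position: [0.6447, 0.0254, 0.139]
tool_rot: [-0.0, 0.737, 0.676, -0.0]
force: [0.1, 0.7, -0.8]
gripper_width: 0.0568
tcp [0.6441 0.0255 0.1382] ball in plane y=tcp [0.6437 0.0255 0.1586] width px 41.0 expected 42.90642546236188
```

```bash
python3 -m pendant '[[[-1,-0.01,0.0025,0,0,0,0],[-1,-0.018,0.004,0,0,0,0],[-1,-0.0215,0.005,0,0,0,0],[-1,-0.0215,0.005,0,0,0,0],[-1,-0.0215,0.005,0,0,0,0],[-1,-0.0215,0.005,0,0,0,0],[-1,-0.0215,0.005,0,0,0,0],[-1,-0.0185,0.004,0,0,0,0],[-1,-0.0145,0.003,0,0,0,0],[-1,-0.01,0.002,0,0,0,0],[-1,0,0,0,0,0,0],[-1,0,0,0,0,0,0]]]'; python3 -m pendant '[[[-1,0,0,-0.01,0,0,0],[-1,0,0,-0.018,0,0,0],[-1,0,0,-0.02,0,0,0],[-1,0,0,-0.015,0,0,0],[-1,0,0,-0.01,0,0,0],[-1,0,0,-0.005,0,0,0],[-1,0,0,-0.003,0,0,0],[-1,0,0,-0.002,0,0,0],[-1,0,0,0,0,0,0],[-1,0,0,0,0,0,0]]]'
```

```text
time: 15.25
position: [0.4666, 0.066, 0.1393]
tool_rot: [0.0, 0.736, 0.677, 0.0]
force: [0.3, -1.0, -2.1]
gripper_width: 0.0565
time: 16.25
position: [0.4669, 0.066, 0.0568]
tool_rot: [0.0, 0.737, 0.676, 0.0]
force: [-0.0, 0.1, -0.7]
gripper_width: 0.0569
```

```bash
python3 hs.py green
```

```text
tcp [0.467  0.066  0.0568] ball in plane y=tcp [0.4616 0.066  0.0741] width px 40.200000000000045 expected 41.67658627417341
```

```bash
python3 -m pendant '[[[-1,0,0,-0.002,0,0,0],[-1,0,0,-0.001,0,0,0],[-1,0,0,-0.001,0,0,0],[-1,0,0,0,0,0,0],[-1,0,0,0,0,0,0]]]'; python3 -m pendant '[[[-1,0,0,-0.001,0,0,0],[-1,0,0,0,0,0,0],[-1,0,0,0,0,0,0]]]'
```

```text
time: 16.85
position: [0.4667, 0.0662, 0.0527]
tool_rot: [0.0, 0.737, 0.676, 0.0]
force: [-1.3, 0.9, 5.2]
gripper_width: 0.0564
time: 17.15
position: [0.4668, 0.0664, 0.0522]
tool_rot: [-0.0, 0.737, 0.676, 0.0]
force: [-2.8, 1.9, 9.7]
gripper_width: 0.0566
```

```bash
python3 -m pendant '[[[-0.2,0,0,0,0,0,0],[0.3,0,0,0,0,0,0],[0.6,0,0,0,0,0,0],[1,0,0,0,0,0,0],[1,0,0,0,0,0,0],[1,0,0,0,0,0,0],[1,0,0,0.015,0,0,0],[1,0,0,0.03,0,0,0],[1,0,0,0.04,0,0,0],[1,0,0,0.02,0,0,0]]]'; python3 -m pendant '[[[1,0.012,0.0025,0,0,0,0],[1,0.025,0.005,0,0,0,0],[1,0.0325,0.007,0,0,0,0],[1,0.0325,0.007,0,0,0,0],[1,0.0325,0.007,0,0,0,0],[1,0.0275,0.005,0,0,0,0],[1,0.016,0.003,0,0,0,0],[1,0.008,0.002,0,0,0,0],[1,0,0,0,0,0,0],[1,0,0,0,0,0,0]]]'; python3 - <<'E'
from h import *
for n in("side","top"):
    c=r.capture(n)
    for k,z in(("red",.074),("green",.074),("white",.074)):
        for t in r.trace(f"float_{k}_center",c)[:1]:
            b=t["rect"]; print(n,k,round(t["p"],2),np.round(b),np.round(atz(c,[(b[0]+b[2])/2,(b[1]+b[3])/2],z),4))
    cv2.imwrite(f"pics/g3_{n}.png",c["img"])
E
```

```text
time: 18.15
position: [0.4681, 0.0659, 0.1591]
tool_rot: [0.001, 0.737, 0.676, 0.002]
force: [1.0, 0.0, 0.4]
gripper_width: 0.0852
time: 19.15
position: [0.6512, 0.1043, 0.1549]
tool_rot: [-0.001, 0.737, 0.676, -0.001]
force: [-0.1, -0.1, -0.3]
gripper_width: 0.0854
side red 0.87 [320. 284. 367. 337.] [0.4699 0.1484 0.074 ]
side green 0.65 [323. 245. 363. 286.] [0.4632 0.0688 0.074 ]
side white 0.63 [180. 254. 223. 304.] [0.6518 0.0996 0.074 ]
top green 0.7 [191. 222. 221. 254.] [0.4676 0.0672 0.074 ]
top white 0.89 [179. 119. 202. 151.] [0.6539 0.101  0.074 ]
```

View pics/g3_side.png

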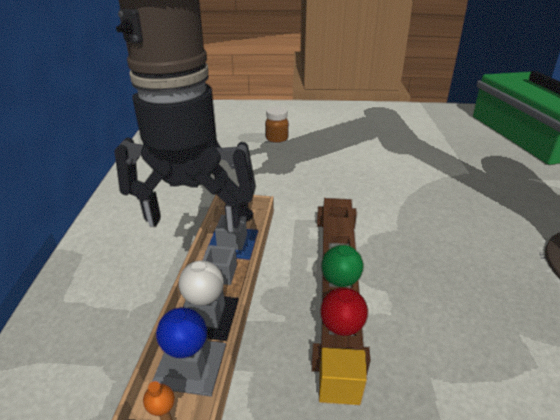

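Red (344,312) and green (343,266) are seated, white is at (201,283) and blue at (182,332), undisturbed. Next is white.

```bash
python3 -m pendant '[[[1,0.0015,0,-0.014,0,0,0],[1,0,0,-0.025,0,0,0],[1,0,0,-0.029,0,0,0],[1,0,0,-0.023,0,0,0],[1,0,0,-0.013,0,0,0],[1,0,0,0,0,0,0],[0.2,0,0,0,0,0,0],[-0.4,0,0,0,0,0,0],[-1,0,0,0,0,0,0],[-1,0,0,0,0,0,0],[-1,0,0,0,0,0,0],[-1,0,0,0,0,0,0]]]' 30; python3 -m pendant '[[[-1,0,0,0.005,0,0,0],[-1,0,0,0.01,0,0,0],[-1,0,0,0.02,0,0,0],[-1,0,0,0.025,0,0,0],[-1,0,0,0.02,0,0,0],[-1,0,0,0.01,0,0,0],[-1,0,0,0,0,0,0],[-1,0,0,0,0,0,0]]]'; python3 hs.py white
```

```text
time: 20.75
position: [0.6537, 0.1047, 0.0544]
tool_rot: [-0.0, 0.736, 0.676, -0.0]
force: [-3.8, 0.1, 5.7]
gripper_width: 0.0564
time: 21.55
position: [0.6537, 0.1044, 0.142]
tool_rot: [-0.0, 0.737, 0.676, -0.0]
force: [0.5, -1.0, -0.3]
gripper_width: 0.0562
tcp [0.6531 0.1043 0.1411] ball in plane y=tcp [0.6523 0.1043 0.1628] width px 44.900000000000006 expected 48.41556790979011
```

```bash
python3 -m pendant '[[[-1,-0.01,-0.006,0,0,0,0],[-1,-0.018,-0.011,0,0,0,0],[-1,-0.0235,-0.0145,0,0,0,0],[-1,-0.0235,-0.0145,0,0,0,0],[-1,-0.0235,-0.0145,0,0,0,0],[-1,-0.0235,-0.0145,0,0,0,0],[-1,-0.0235,-0.0145,0,0,0,0],[-1,-0.021,-0.013,0,0,0,0],[-1,-0.016,-0.01,0,0,0,0],[-1,-0.01,-0.006,0,0,0,0],[-1,0,0,0,0,0,0],[-1,0,0,0,0,0,0]]]'; python3 -m pendant '[[[-1,0,0,-0.01,0,0,0],[-1,0,0,-0.018,0,0,0],[-1,0,0,-0.02,0,0,0],[-1,0,0,-0.015,0,0,0],[-1,0,0,-0.01,0,0,0],[-1,0,0,-0.005,0,0,0],[-1,0,0,-0.003,0,0,0],[-1,0,0,-0.002,0,0,0],[-1,0,0,0,0,0,0],[-1,0,0,0,0,0,0]]]'
```

```text
time: 22.85
position: [0.4618, -0.014, 0.1423]
tool_rot: [0.0, 0.737, 0.676, 0.0]
force: [0.7, 0.1, -0.4]
gripper_width: 0.0565
time: 23.85
position: [0.4619, -0.0141, 0.0598]
tool_rot: [0.0, 0.737, 0.676, 0.0]
force: [-0.0, -0.7, -1.3]
gripper_width: 0.0561
```

```bash
python3 -m pendant '[[[-1,-0.001,0,-0.002,0,0,0],[-1,0,0,-0.001,0,0,0],[-1,0,0,-0.001,0,0,0],[-1,0,0,0,0,0,0],[-1,0,0,0,0,0,0]]]'; python3 -m pendant '[[[-1,0,0,-0.001,0,0,0],[-1,0,0,0,0,0,0],[-1,0,0,0,0,0,0]]]'
```

```text
time: 24.35
position: [0.4606, -0.0139, 0.0557]
tool_rot: [-0.0, 0.737, 0.676, 0.0]
force: [-2.3, 1.0, 4.7]
gripper_width: 0.0566
time: 24.65
position: [0.4607, -0.0136, 0.0552]
tool_rot: [-0.0, 0.737, 0.676, 0.0]
force: [-1.8, 2.7, 9.5]
gripper_width: 0.0566
```

```bash
python3 -m pendant '[[[-0.2,0,0,0,0,0,0],[0.3,0,0,0,0,0,0],[0.6,0,0,0,0,0,0],[1,0,0,0,0,0,0],[1,0,0,0,0,0,0],[1,0,0,0,0,0,0],[1,0,0,0.015,0,0,0],[1,0,0,0.03,0,0,0],[1,0,0,0.04,0,0,0],[1,0,0,0.02,0,0,0]]]'; python3 -m pendant '[[[1,0.011,0.011,0,0,0,0],[1,0.022,0.022,0,0,0,0],[1,0.029,0.029,0,0,0,0],[1,0.029,0.029,0,0,0,0],[1,0.029,0.029,0,0,0,0],[1,0.029,0.029,0,0,0,0],[1,0.027,0.026,0,0,0,0],[1,0.016,0.015,0,0,0,0],[1,0.009,0.008,0,0,0,0],[1,0,0,0,0,0,0],[1,0,0,0,0,0,0]]]'; python3 - <<'E'
from h import *
for n in("side","top"):
    c=r.capture(n)
    for k,z in(("red",.074),("green",.074),("white",.074),("blue",.074)):
        for t in r.trace(f"float_{k}_center",c)[:1]:
            b=t["rect"]; print(n,k,round(t["p"],2),np.round(b),np.round(atz(c,[(b[0]+b[2])/2,(b[1]+b[3])/2],z),4))
    cv2.imwrite(f"pics/g4_{n}.png",c["img"])
E
```

```text
time: 25.65
position: [0.4621, -0.0144, 0.1621]
tool_rot: [0.002, 0.737, 0.676, 0.001]
force: [0.4, -0.7, 0.5]
gripper_width: 0.0853
time: 26.75
position: [0.6602, 0.1835, 0.1578]
tool_rot: [-0.001, 0.736, 0.676, -0.001]
force: [-0.1, -1.0, -0.3]
gripper_width: 0.0854
side red 0.61 [320. 286. 368. 336.] [0.4695 0.149  0.074 ]
side green 0.95 [324. 244. 365. 288.] [0.4612 0.0704 0.074 ]
side white 0.62 [322. 204. 363. 244.] [ 0.4548 -0.0227  0.074 ]
side blue 0.83 [157. 307. 208. 360.] [0.6584 0.1872 0.074 ]
top red 0.95 [143. 218. 179. 250.] [0.4735 0.1478 0.074 ]
top green 0.6 [190. 224. 222. 253.] [0.4667 0.0669 0.074 ]
top white 0.91 [233. 226. 266. 260.] [ 0.4596 -0.011   0.074 ]
top blue 0.85 [130. 118. 163. 146.] [0.6589 0.1828 0.074 ]
```

View pics/g4_side.png

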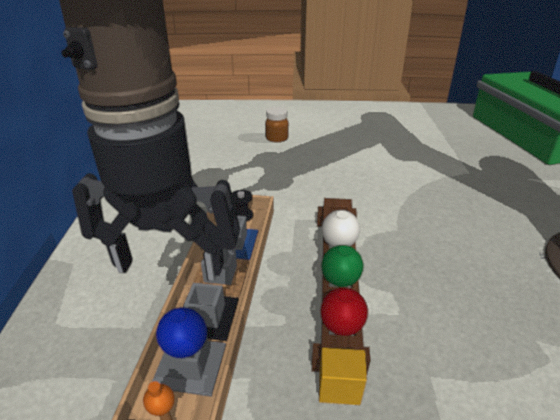

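Three are seated in order from the block: red (344,312), green (343,266), white (341,229). Blue waits at (182,332), and I grip it now.

```bash
python3 -m pendant '[[[1,0.0015,0.0015,-0.014,0,0,0],[1,0,0,-0.025,0,0,0],[1,0,0,-0.03,0,0,0],[1,0,0,-0.025,0,0,0],[1,0,0,-0.014,0,0,0],[1,0,0,0,0,0,0],[0.2,0,0,0,0,0,0],[-0.4,0,0,0,0,0,0],[-1,0,0,0,0,0,0],[-1,0,0,0,0,0,0],[-1,0,0,0,0,0,0],[-1,0,0,0,0,0,0]]]' 30; python3 -m pendant '[[[-1,0,0,0.005,0,0,0],[-1,0,0,0.01,0,0,0],[-1,0,0,0.02,0,0,0],[-1,0,0,0.025,0,0,0],[-1,0,0,0.02,0,0,0],[-1,0,0,0.01,0,0,0],[-1,0,0,0,0,0,0],[-1,0,0,0,0,0,0]]]'; python3 hs.py blue
```

```text
time: 28.45
position: [0.6628, 0.1859, 0.0536]
tool_rot: [-0.0, 0.737, 0.676, 0.0]
force: [-4.4, 0.7, 5.5]
gripper_width: 0.0569
time: 29.25
position: [0.6627, 0.1854, 0.141]
tool_rot: [-0.0, 0.737, 0.676, -0.0]
force: [-0.9, 0.3, -1.2]
gripper_width: 0.0565
tcp [0.6621 0.1852 0.1401] ball in plane y=tcp [0.6625 0.1852 0.1609] width px 55.20000000000002 expected 54.444652865326596
```

```bash
python3 -m pendant '[[[-1,-0.008,-0.011,0,0,0,0],[-1,-0.0145,-0.0195,0,0,0,0],[-1,-0.021,-0.028,0,0,0,0],[-1,-0.021,-0.028,0,0,0,0],[-1,-0.021,-0.028,0,0,0,0],[-1,-0.021,-0.028,0,0,0,0],[-1,-0.021,-0.028,0,0,0,0],[-1,-0.021,-0.028,0,0,0,0],[-1,-0.021,-0.028,0,0,0,0],[-1,-0.018,-0.025,0,0,0,0],[-1,-0.013,-0.017,0,0,0,0],[-1,-0.007,-0.0105,0,0,0,0],[-1,0,0,0,0,0,0],[-1,0,0,0,0,0,0]]]'; python3 -m pendant '[[[-1,0,0,-0.01,0,0,0],[-1,0,0,-0.018,0,0,0],[-1,0,0,-0.02,0,0,0],[-1,0,0,-0.015,0,0,0],[-1,0,0,-0.01,0,0,0],[-1,0,0,-0.005,0,0,0],[-1,0,0,-0.003,0,0,0],[-1,0,0,-0.002,0,0,0],[-1,0,0,0,0,0,0],[-1,0,0,0,0,0,0]]]'
```

```text
time: 30.75
position: [0.4556, -0.0934, 0.1412]
tool_rot: [-0.0, 0.737, 0.676, 0.0]
force: [0.5, 0.3, -1.2]
gripper_width: 0.0565
time: 31.75
position: [0.4559, -0.0937, 0.0588]
tool_rot: [0.001, 0.737, 0.676, 0.0]
force: [0.3, 0.1, -0.5]
gripper_width: 0.0566
```

```bash
python3 -m pendant '[[[-1,-0.001,0,-0.002,0,0,0],[-1,0,0,-0.001,0,0,0],[-1,0,0,-0.001,0,0,0],[-1,0,0,0,0,0,0],[-1,0,0,0,0,0,0]]]'; python3 -m pendant '[[[-1,0,0,-0.001,0,0,0],[-1,0,0,0,0,0,0],[-1,0,0,0,0,0,0]]]'
```

```text
time: 32.25
position: [0.4549, -0.0934, 0.0554]
tool_rot: [0.0, 0.737, 0.676, 0.0]
force: [-1.9, 1.6, 7.5]
gripper_width: 0.0564
time: 32.55
position: [0.455, -0.0932, 0.055]
tool_rot: [-0.0, 0.737, 0.676, 0.0]
force: [-2.9, 4.3, 12.3]
gripper_width: 0.0565
```

Contact. I release, rise and back off to the −y side, then check.

```bash
python3 -m pendant '[[[-0.2,0,0,0,0,0,0],[0.3,0,0,0,0,0,0],[0.6,0,0,0,0,0,0],[1,0,0,0,0,0,0],[1,0,0,0,0,0,0],[1,0,0,0,0,0,0],[1,0,0,0.015,0,0,0],[1,0,0,0.03,0,0,0],[1,0,0,0.04,0,0,0],[1,0,0,0.03,0,0,0],[1,0,-0.02,0.02,0,0,0],[1,0,-0.03,0,0,0,0],[1,0,-0.03,0,0,0,0],[1,0,-0.03,0,0,0,0],[1,0,-0.03,0,0,0,0],[1,0,-0.03,0,0,0,0],[1,0,-0.02,0,0,0,0],[1,0,-0.01,0,0,0,0],[1,0,0,0,0,0,0],[1,0,0,0,0,0,0]]]'; python3 - <<'E'
from h import *
I=[]
for n in("top","side"):
    c=r.capture(n)
    for k in("red","green","white","blue"):
        for t in r.trace(f"float_{k}_center",c)[:1]:
            b=t["rect"]; print(n,k,round(t["p"],2),np.round(b),np.round(atz(c,[(b[0]+b[2])/2,(b[1]+b[3])/2],.074),4))
    I.append(c["img"])
cv2.imwrite("pics/end.png",cv2.resize(np.hstack([I[0][60:340,80:380],I[1][140:420,100:420]]),None,fx=1.28,fy=1.28))
E
```

```text
time: 34.55
position: [0.4541, -0.2927, 0.1878]
tool_rot: [-0.001, 0.737, 0.676, 0.0]
force: [0.1, -0.2, 0.6]
gripper_width: 0.0856
top red 0.73 [142. 221. 178. 250.] [0.4701 0.1496 0.074 ]
top green 0.98 [188. 221. 224. 254.] [0.4687 0.0669 0.074 ]
top white 0.89 [235. 227. 262. 260.] [ 0.4597 -0.0089  0.074 ]
top blue 0.86 [281. 235. 313. 260.] [ 0.454  -0.0944  0.074 ]
side red 0.61 [319. 286. 367. 336.] [0.4708 0.1489 0.074 ]
side green 0.79 [323. 244. 363. 287.] [0.463  0.0697 0.074 ]
side white 0.88 [322. 208. 362. 247.] [ 0.4567 -0.015   0.074 ]
side blue 0.93 [325. 183. 357. 214.] [ 0.4506 -0.0929  0.074 ]
```

View pics/end.png

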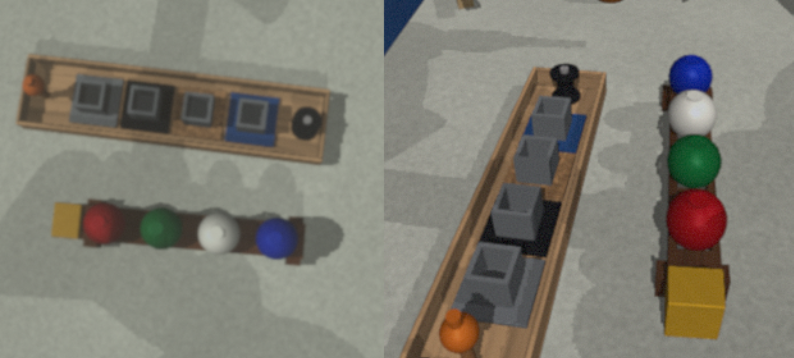

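Both views show red, green, white and blue seated from the block outward, the crate collars empty and the gripper clear.

```bash
python3 -c "
from station import r
print(r.sign_off())"
```

```text
the job is handed in; nothing more can be done
None
```

I moved all four floats to the rack in reversed order and handed the job in at about 35 s of the 86 s allowed. From the yellow block outward they sit red, green, white, blue; blue had been nearest the bobber.

- **Setting down:** I lowered each float while still gripped until the wrist showed light contact, between 4 and 12 N, and only then opened the jaws.
- **Last check:** Both cameras show the four floats in their seats, the crate collars empty, the bobber and reel in place, and the gripper open and well clear. The measured positions match the seats to within about 5 mm.
- **Disagreement:** The two views differ by up to about 6 mm for the same float. I put that down to calibration and to floats partly hiding each other.
- **Failed check:** While I held red above the rack, the top camera was blocked by the arm, so I took its height from the side camera alone.

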